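Find, nip up and flag the loose deck screw

ROBOT

A 6-joint arm with a two-finger parallel gripper is mounted at the origin on the work surface. World frame = base frame: x ahead of the robot, y to its left, z up, the work surface at z = 0. Lengths are in m, angles in rad, forces in N, time in s.
With the tool pointing down it reaches from about 0.25 to 0.725 m from the base axis. Payload 4 kg.
Tool frame: the origin (TCP) lies at the centre of the arm's flange, where the gripper is bolted on; the fingertips stand 173 mm ahead of it and the grasp point (between the pads) lies 155 mm ahead of it; x points along the fingers, z is the direction in which the jaws open and shut, and the axes are right-handed (so a half turn about x gives the same grasp; the last joint's range is limited). The gripper opens to 85 mm and grips with 20 to 120 N. Pads are 22 mm wide; open, the fingers measure 114 mm over their backs; the gripper's body (76 mm by 85 mm) begins 54 mm behind the grasp point. The pads swing forward as they close: fully open they stand 13 mm farther back than shut.
Start: joints at [1.138, 0.241, 0.005, 1.335, 0, 1.571], TCP at [0.21, 0.454, 0.405] pointing down, gripper open.
Joint ranges: [-2.72, 2.72], [-1.05, 1.87], [-1.09, 1.28], [-1.99, 2.15], [-1.42, 1.44], [-3.14, 3.14]. Speed limits (rad/s): [2.79, 2.79, 3.14, 3.14, 3.14, 3.14].

INTERFACE

Orientations are given as a unit quaternion [x, y, z, w].
In Python, from workcell import bot gives the robot as it stands.
- The arm moves only by the tool arm_command, never from a script. Its argument "moves" is one flat list of numbers, 7 for each row, row after row: the shift along the tool's x, y, z in m, then the turn, a rotation vector about the tool's x, y, z in rad, then the closure, from -1 (fully open) to 1 (shut). A call has 1 to 20 rows; each row shifts and turns the pose as measured when the row begins, along the tool's axes as they then stand; what a row does not reach is not made up. A row lasts 1/12 s, in which the tool goes at most 41.7 mm and 7.16 degrees, less where a joint would pass 70% of its speed; a pose out of reach is approached as far as the arm can. A call with a gripper value outside its range is refused whole. The fingers move at their own pace and stop on an object; the grip force is fixed at half the most. Time passes only in rows, so rows that do not move let the fingers close. It gives the time, the measured TCP pose, the force and the opening at its end, in the units of the state.
- bot.get_obs(): the state, without advancing time (a new reading comes with each control period).
- bot.camera(name): name is "scene" or "top" or "wrist"; returns the picture (384x512x3 uint8, red, green, blue); there is no depth.
- bot.get_calibration(name): a dict with "mtx" (3x3 intrinsics, pixels), "world_from_camera" (4x4, takes a point from camera to world coordinates); the wrist camera has in their place "mount" (4x4, takes a point from camera to tool coordinates, whose origin is the TCP and whose axes are the tool frame's). Camera axes: x right, y up, looking along -z (the intrinsics and any distortion apply to the point x, -y, -z); pixel columns grow to the right and rows downward; lengths in m; the calibration is good to about 2 mm. A picture is of the moment at which its call begins: read the wrist's pose just before it. get_calibration takes no time and is no camera call.
- bot.job_done(): hands the job in, once; it reports no verdict.
The state is a dict: "clock": time; "joint_pos": joint angles; "joint_vel": joint speeds; "tau": joint torques, N m; "eef_pos": TCP position; "tool_rot": TCP orientation; "ft_force": force on the tool from outside, world axes, zero at the start; "ft_torque": the same for the moment, N m; "grip_width": finger opening in m.
Only numpy, scipy, OpenCV 4.12 (cv2) and the standard library are available. Lean on these libraries where they do the work, as an engineer would, in place of code of your own. Each camera call takes 0.05 s, during which the arm holds its last target.

TASK

One of the four thumbscrews that hold down the deck of this ventilator has worked loose: feel them by turning them clockwise, and screw the one that gives down until it stops, without unscrewing any. Then stand the flag marker upright on the deck close beside that screw, so that it gets thread-locker later. Leave the other things on the bench where they are.

Things in the scene. Friction and masses are not known exactly. Their poses are not given: they have to be found in the camera images.
- vent: fixed drive base of a bag ventilator: grey housing under a white deck plate, 230 (x) by 320 mm (y). Origin: centre of its underside; deck top at 100 mm. On mid-deck stand two orange U cradles (within 39 mm in x, 46 to 64 mm either side in y, 36 mm tall) and a press paddle between them (within 26 mm in y, to x = +78 mm, 34 mm tall); the rest of the deck is bare but for the screws
- screw_1_head (a point): centre of the head of one of four identical knurled steel thumbscrews, on its upright axis, 26 mm above the deck; turns with it. Head 30 mm across, from 10 to 34 mm above the deck, on an 18 mm collar; a dark driver slot lies across its top along x. One stands at each corner of the deck, 85 mm from the deck's centre in x and 135 mm in y; which at which corner changes
- screw_1 (a joint): angle in rad by which thumbscrew 1 has been turned clockwise seen from above (tightening) since the start; negative if unscrewed. Every one starts at 0. A tight screw will not turn clockwise at all, its head slips in the fingers, and takes 2.5 N m to unscrew; the loose one turns easily (0.03 N m) and comes to a hard stop, tight, after 0.95 rad
- screw_2_head (a point): centre of the head of one of four identical knurled steel thumbscrews, on its upright axis, 26 mm above the deck; turns with it. Head 30 mm across, from 10 to 34 mm above the deck, on an 18 mm collar; a dark driver slot lies across its top along x. One stands at each corner of the deck, 85 mm from the deck's centre in x and 135 mm in y; which at which corner changes
- screw_2 (a joint): angle in rad by which thumbscrew 2 has been turned clockwise seen from above (tightening) since the start; negative if unscrewed. Every one starts at 0. A tight screw will not turn clockwise at all, its head slips in the fingers, and takes 2.5 N m to unscrew; the loose one turns easily (0.03 N m) and comes to a hard stop, tight, after 0.95 rad
- screw_3_head (a point): centre of the head of one of four identical knurled steel thumbscrews, on its upright axis, 26 mm above the deck; turns with it. Head 30 mm across, from 10 to 34 mm above the deck, on an 18 mm collar; a dark driver slot lies across its top along x. One stands at each corner of the deck, 85 mm from the deck's centre in x and 135 mm in y; which at which corner changes
- screw_3 (a joint): angle in rad by which thumbscrew 3 has been turned clockwise seen from above (tightening) since the start; negative if unscrewed. Every one starts at 0. A tight screw will not turn clockwise at all, its head slips in the fingers, and takes 2.5 N m to unscrew; the loose one turns easily (0.03 N m) and comes to a hard stop, tight, after 0.95 rad
- screw_4_head (a point): centre of the head of one of four identical knurled steel thumbscrews, on its upright axis, 26 mm above the deck; turns with it. Head 30 mm across, from 10 to 34 mm above the deck, on an 18 mm collar; a dark driver slot lies across its top along x. One stands at each corner of the deck, 85 mm from the deck's centre in x and 135 mm in y; which at which corner changes
- screw_4 (a joint): angle in rad by which thumbscrew 4 has been turned clockwise seen from above (tightening) since the start; negative if unscrewed. Every one starts at 0. A tight screw will not turn clockwise at all, its head slips in the fingers, and takes 2.5 N m to unscrew; the loose one turns easily (0.03 N m) and comes to a hard stop, tight, after 0.95 rad
- flag: flag marker, about 90 g: an upright dark steel cylinder 26 mm across and 34 mm tall with a small orange plate (24 mm along its x, 2.5 mm thick, from 38 to 56 mm height) on a stem above. Origin: centre of its underside. Starts standing on the bench left or right of the ventilator. Stood on the deck within 70 mm of a screw's axis, centre to centre, it marks that screw
- elbow: bystander: orange hose elbow, two 26 mm tubes 32 mm long along its x and y; origin on the bench under the corner
- driver: bystander: black-handled screwdriver 190 mm long lying right of the ventilator, tip along its x; origin at its middle, underneath
- jar: bystander: white plastic beaker 68 mm across, 70 mm tall; origin at the centre of its underside

How it is judged:
By the outcome, as a careful person would: the job done as asked, in the order asked, and still so for the second after the job is handed in, with the robot touching nothing.
It also fails if it takes over 69 s, if anything falls off the work surface, if the arm or the gripper's body presses on something with over 40 N, if the wrist force passes 120 N, or if a joint passes its speed limit or range.

## Working session

There is one attempt and no reset: what is moved stays moved. The work goes in short steps, Python scripts to look and compute and a tool call to move; the robot and the scene stay as the last step left them, time stands still between calls to the robot, and variables do not carry over. Pictures are saved under pics/ and viewed, and the job is handed in when it is done.

Besides the shell and the picture viewer there is one more tool, called after ">>>" as a command line: name --argument value ..., lists and objects as JSON in quotes. arm_command: Moves the arm, as the interface text tells. Its arguments: {"type":"object","properties":{"moves":{"type":"array"}},"required":["moves"]}

```bash
mkdir -p pics; ls
python3 - <<'E'
from workcell import bot
import cv2,numpy as np
np.set_printoptions(precision=4,suppress=True)
o=bot.get_obs();print(o)
for n in("scene","top"):
    cv2.imwrite(f"pics/{n}0.png",cv2.resize(bot.camera(n)[:,:,::-1],(800,600),interpolation=cv2.INTER_CUBIC));print(n,bot.get_calibration(n))
print(bot.get_calibration("wrist"))
E
```

```text
pics
{'clock': 0.0, 'joint_pos': array([ 1.138 ,  0.2414,  0.0037,  1.3352, -0.    ,  1.5708]), 'joint_vel': array([-0.0014, -0.0004,  0.0005,  0.0001, -0.0006, -0.0014]), 'tau': array([ -0.0017, -37.2321,  25.2406,   0.017 ,   0.    ,   0.    ]), 'eef_pos': array([0.2096, 0.4536, 0.4038]), 'tool_rot': array([-0.3814,  0.5963,  0.3806,  0.5951]), 'ft_force': array([ 1.6255,  0.7361, -0.082 ]), 'ft_torque': array([-0.0389,  0.0454, -0.0244]), 'grip_width': 0.08520210908751924}
scene {'mtx': array([[460.2805,   0.    , 255.585 ],
       [  0.    , 460.2805, 189.9022],
       [  0.    ,   0.    ,   1.    ]]), 'world_from_camera': array([[-0.7208, -0.5822,  0.376 ,  0.9243],
       [ 0.693 , -0.6128,  0.3797,  0.4019],
       [ 0.0094,  0.5343,  0.8452,  0.9641],
       [ 0.    ,  0.    ,  0.    ,  1.    ]])}
top {'mtx': array([[348.441 ,   0.    , 256.9543],
       [  0.    , 348.441 , 195.5014],
       [  0.    ,   0.    ,   1.    ]]), 'world_from_camera': array([[ 0.0069,  0.9848, -0.1736,  0.3953],
       [-0.9999,  0.0091,  0.0117,  0.0171],
       [ 0.0131,  0.1735,  0.9848,  0.9209],
       [ 0.    ,  0.    ,  0.    ,  1.    ]])}
{'mtx': array([[282.9351,   0.    , 253.8754],
       [  0.    , 282.9351, 186.9572],
       [  0.    ,   0.    ,   1.    ]]), 'mount': array([[ 0.0002,  0.2602, -0.9656,  0.0312],
       [-0.0002,  0.9656,  0.2602,  0.0647],
       [ 1.    ,  0.0002,  0.0002, -0.0001],
       [ 0.    ,  0.    ,  0.    ,  1.    ]])}
```

View pics/top0.png

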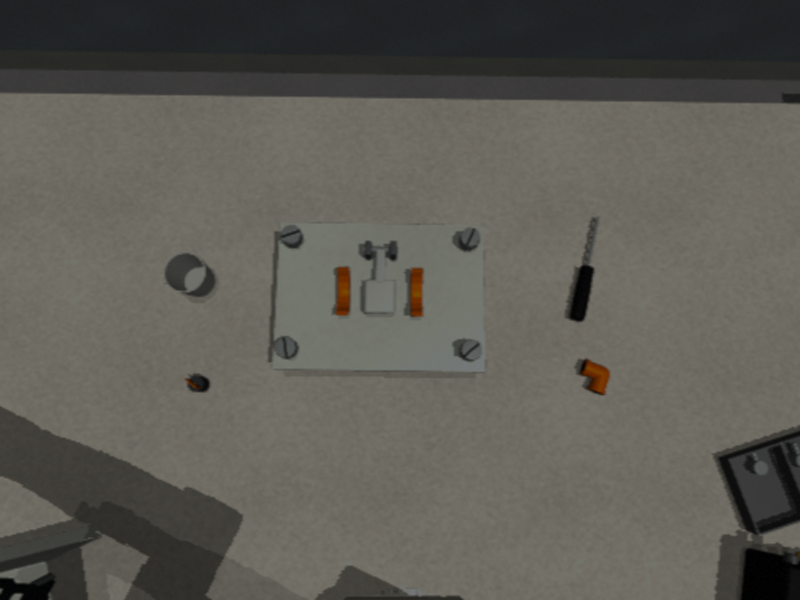

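View pics/scene0.png

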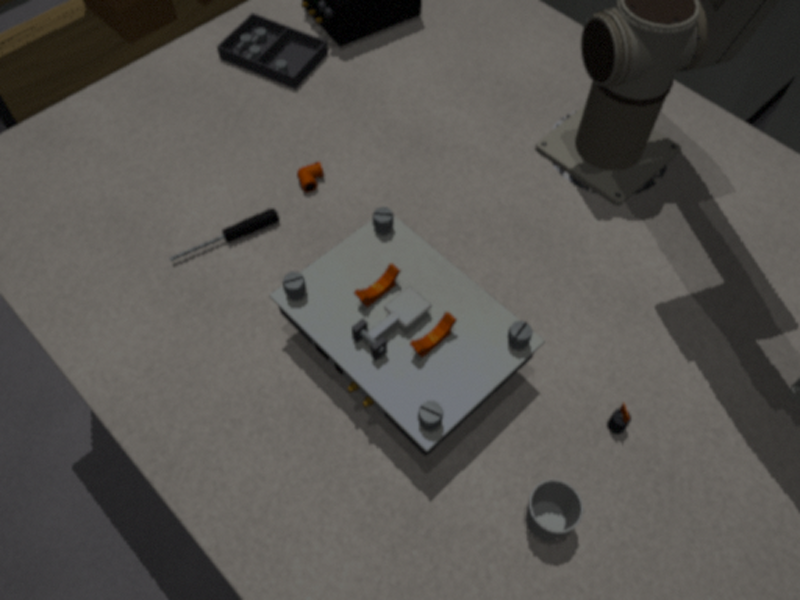

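Top view: screws at about (291,236), (469,238), (286,347), (469,349). The flag is at (198,383) left of the ventilator, near the beaker at (187,273). I'll enlarge crops next.

Run:
```python
import cv2,numpy as np
t=cv2.imread("pics/top0.png"); 
c=cv2.resize(t[200:400,150:500],(800,457),interpolation=cv2.INTER_CUBIC); c=cv2.convertScaleAbs(c,alpha=1.5)
cv2.imwrite("pics/topc.png",c)
s=cv2.imread("pics/scene0.png")
c=cv2.resize(s[190:560,250:650],(648,600),interpolation=cv2.INTER_CUBIC)
cv2.imwrite("pics/scenec.png",c)
```

```text
(no output)
```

View pics/topc.png

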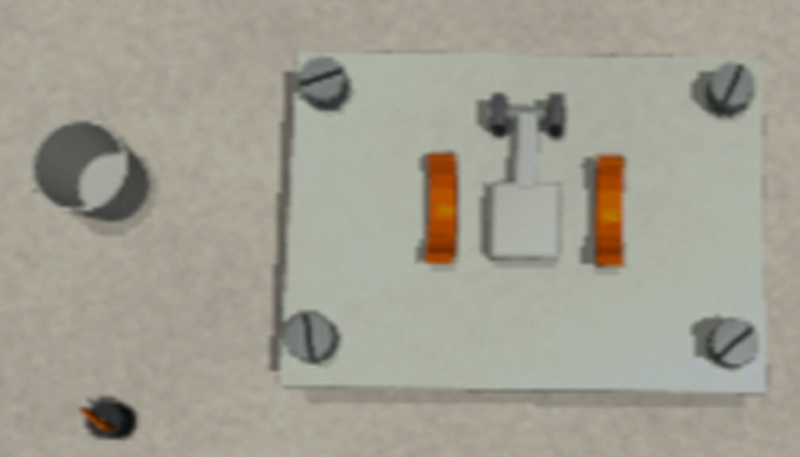

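View pics/scenec.png

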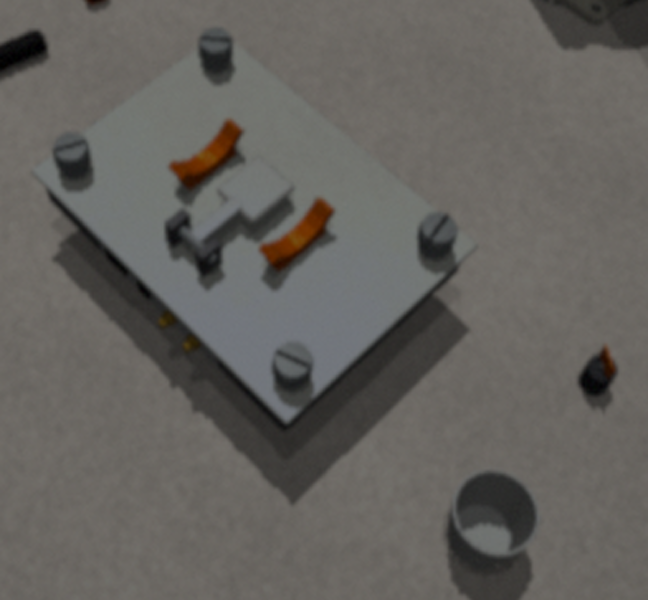

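```bash
cat > h.py <<'E'
import numpy as np,cv2
from scipy.optimize import least_squares
from scipy.spatial.transform import Rotation as R
from workcell import bot
np.set_printoptions(precision=4,suppress=True)
def proj(P,cal,W=None):
    W=cal["world_from_camera"] if W is None else W
    p=(np.atleast_2d(P)-W[:3,3])@W[:3,:3]
    q=p*[1,-1,-1]; q=q/q[:,2:]
    return (q@cal["mtx"].T)[:,:2]
def ray(uv,cal,z,W=None):
    W=cal["world_from_camera"] if W is None else W
    d=np.linalg.solve(cal["mtx"],[uv[0],uv[1],1])*[1,-1,-1]
    d=W[:3,:3]@d; return W[:3,3]+d*(z-W[2,3])/d[2]
def wristW(o,cal):
    T=np.eye(4);T[:3,:3]=R.from_quat(o["tool_rot"]).as_matrix();T[:3,3]=o["eef_pos"]
    return T@cal["mount"]
E
cat > fit.py <<'E'
from h import *
ct,cs=bot.get_calibration("top"),bot.get_calibration("scene")
tp=lambda u,v:np.array([(150+u/2.2857)/1.5625,(200+v/2.2857)/1.5625])
sp=lambda u,v:np.array([(250+u/1.62)/1.5625,(190+v/1.62)/1.5625])
loc=np.array([[85,135],[85,-135],[-85,135],[-85,-135]])/1000
T=np.array([tp(324,80),tp(732,86),tp(312,334),tp(734,340)])
S=np.array([sp(293,358),sp(71,147),sp(438,229),sp(216,43)])
def P(q,z=.134):
    c,s=np.cos(q[2]),np.sin(q[2]);return np.c_[loc@np.array([[c,s],[-s,c]])+q[:2],np.full(4,z)]
f=lambda q:np.r_[(proj(P(q),ct)-T).ravel(),(proj(P(q),cs)-S).ravel()]
r=least_squares(f,[.45,0,0]);print(r.x,r.fun);print(P(r.x))
for i in range(4):print(ray(T[i],ct,.134),ray(S[i],cs,.134))
print("flag",ray(tp(110,418),ct,.017),ray(sp(596,374),cs,.017))
print("jar",ray(tp(80,165),ct,.07),ray(sp(493,515),cs,.07))
E
python3 fit.py
```

```text
[ 0.5572  0.0417 -0.0058] [-1.3369 -1.3883 -0.4582 -1.1974 -1.6258 -0.0878 -0.3491 -0.0913 -0.2998
 -0.2413 -0.5817 -1.2968  0.3875 -1.4494 -0.259  -2.2436]
[[ 0.643   0.1762  0.134 ]
 [ 0.6414 -0.0938  0.134 ]
 [ 0.473   0.1771  0.134 ]
 [ 0.4714 -0.0928  0.134 ]]
[0.6397 0.1729 0.134 ] [0.6429 0.1769 0.134 ]
[ 0.6385 -0.0949  0.134 ] [ 0.6426 -0.0904  0.134 ]
[0.4728 0.1735 0.134 ] [0.4762 0.1789 0.134 ]
[ 0.4712 -0.0936  0.134 ] [ 0.4755 -0.0876  0.134 ]
flag [0.4229 0.3384 0.017 ] [0.4231 0.3377 0.017 ]
jar [0.596  0.3529 0.07  ] [0.6021 0.3568 0.07  ]
```

```bash
cat >> h.py <<'E'
def delta(target,yaw=None):
    "tool-frame shift to world target TCP, and rotvec to tool-down w/ jaw (z) at world yaw (mod pi)"
    o=bot.get_obs();M=R.from_quat(o["tool_rot"]).as_matrix()
    print("t",round(o["clock"],2),"tcp",o["eef_pos"],"jawyaw",np.arctan2(M[1,2],M[0,2]),"q6",o["joint_pos"][5],"x",M[:,0],"w",o["grip_width"],"F",o["ft_force"],"T",o["ft_torque"])
    sh=M.T@(np.array(target)-o["eef_pos"])
    if yaw is None: return print("shift",sh)
    for y in(yaw,yaw+np.pi):
        z=np.array([np.cos(y),np.sin(y),0]);x=np.array([0,0,-1.]);D=np.c_[x,np.cross(z,x),z]
        print("shift",sh,"rot",R.from_matrix(M.T@D).as_rotvec())
E
python3 -c "
from h import *
delta([.473,.177,.34],0)"
```

```text
t 0.1 tcp [0.2096 0.4537 0.4039] jawyaw 1.138005042213509 q6 1.570791460609364 x [-0.0008 -0.0017 -1.    ] w 0.08555444257292498 F [ 0.3661  0.2114 -0.8811] T [-0.0527 -0.02   -0.0211]
shift [ 0.0642 -0.3552 -0.1406] rot [ 1.138  -0.0017  0.0011]
shift [ 0.0642 -0.3552 -0.1406] rot [-2.0036 -0.0012 -0.002 ]
```

>>> arm_command --moves '[0.004, -0.036, -0.014, 0, 0, 0, -1, 0.004, -0.036, -0.014, 0, 0, 0, -1, 0.004, -0.036, -0.014, 0, 0, 0, -1, 0.004, -0.036, -0.014, 0, 0, 0, -1, 0.004, -0.036, -0.014, 0, 0, 0, -1, 0.004, -0.036, -0.014, 0, 0, 0, -1, 0.004, -0.036, -0.014, 0, 0, 0, -1, 0.004, -0.036, -0.014, 0, 0, 0, -1, 0.004, -0.036, -0.014, 0, 0, 0, -1, 0.004, -0.036, -0.014, 0, 0, 0, -1, 0, 0, 0, 0, 0, 0, -1]'

```text
clock: 1.02
eef_pos: [0.4877, 0.1669, 0.3565]
tool_rot: [-0.385, 0.596, 0.385, 0.591]
ft_force: [0.6, 1.4, 1.2]
grip_width: 0.0852
```

```bash
cat > look.py <<'E'
import sys
from h import *
x,y,n=float(sys.argv[1]),float(sys.argv[2]),sys.argv[3]
delta([x,y,.283],float(sys.argv[4]) if len(sys.argv)>4 else None)
o=bot.get_obs();c=bot.get_calibration("wrist");W=wristW(o,c)
im=bot.camera("wrist")[:,:,::-1].copy()
uv=proj([x,y,.134],c,W)[0];print("pred px",uv,"in view x1.5625",uv*1.5625)
np.save("W.npy",W)
cv2.imwrite(f"pics/{n}.png",cv2.convertScaleAbs(cv2.resize(im,(800,600),interpolation=cv2.INTER_CUBIC),alpha=1.4))
E
python3 look.py .473 .177 w1
```

```text
t 1.02 tcp [0.4877 0.1669 0.3565] jawyaw 1.1501789364002293 q6 0.7509440279712486 x [-0.0061 -0.0042 -1.    ] w 0.08524280342760827 F [0.5755 1.3762 1.2005] T [0.0353 0.0568 0.0205]
shift [0.0736 0.0172 0.0037]
pred px [260.7013 182.0223] in view x1.5625 [407.3457 284.4098]
```

View pics/w1.png

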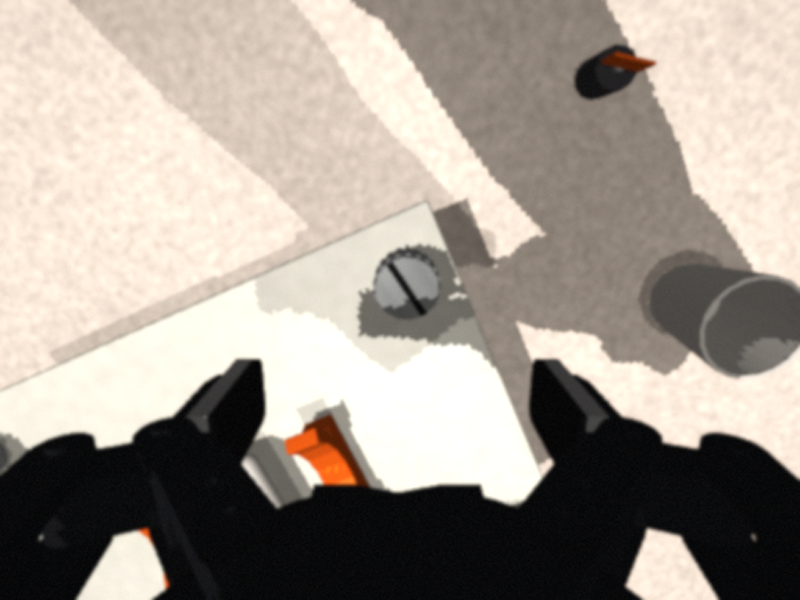

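>>> arm_command --moves '[0.018, 0.009, 0.002, 0, 0, 0, -1, 0.022, 0.008, 0.002, 0, 0, 0, -1, 0.018, 0, 0, 0, 0, 0, -1, 0.014, 0, 0, 0, 0, 0, -1, 0, 0, 0, 0, 0, 0, -1]'

```text
clock: 1.48
eef_pos: [0.4692, 0.1804, 0.2822]
tool_rot: [-0.383, 0.597, 0.386, 0.59]
ft_force: [-0.4, 0.3, -0.1]
grip_width: 0.0853
```

```bash
python3 -c "
from h import *
delta([.473,.177,.283],1.15)"
```

```text
t 1.48 tcp [0.4692 0.1804 0.2822] jawyaw 1.1503478113399042 q6 0.7868093157661369 x [-0.0102 -0.0009 -0.9999] w 0.08531898689974346 F [-0.4111  0.2906 -0.1308] T [-0.0735  0.0308 -0.0233]
shift [-0.0009 -0.0049 -0.0016] rot [ 0.0003 -0.005  -0.009 ]
shift [-0.0009 -0.0049 -0.0016] rot [-3.1412  0.0141 -0.0078]
```

>>> arm_command --moves '[0, -0.005, -0.0016, 0, -0.005, -0.009, -1, 0, 0, 0, 0, 0, 0, -0.5, 0, 0, 0, 0, 0, 0, 1, 0, 0, 0, 0, 0, 0, 1, 0, 0, 0, 0, 0, 0, 1, 0, 0, 0, 0, 0, 0, 1, 0, 0, 0, 0, 0, 0, 1]'

```text
clock: 2.07
eef_pos: [0.4718, 0.1776, 0.2858]
tool_rot: [-0.387, 0.593, 0.384, 0.593]
ft_force: [3.7, 4.7, -10.9]
grip_width: 0.0281
```

```bash
python3 -c "
from h import *
delta([.473,.177,.283],1.15)"
```

```text
t 2.07 tcp [0.4718 0.1776 0.2858] jawyaw 1.1531202161260068 q6 0.7787397280557123 x [ 0.0016 -0.0039 -1.    ] w 0.028119775922113507 F [  3.7015   4.6939 -10.8735] T [ 1.0261 -0.6877  0.0551]
shift [ 0.0028 -0.0013 -0.    ] rot [ 0.0031 -0.0029  0.003 ]
shift [ 0.0028 -0.0013 -0.    ] rot [-3.1385 -0.0048 -0.0046]
```

>>> arm_command --moves '[0, 0, 0, 0.1, 0, 0, 1, 0, 0, 0, 0.1, 0, 0, 1, 0, 0, 0, 0.1, 0, 0, 1]'

```text
clock: 2.32
eef_pos: [0.4699, 0.1795, 0.2857]
tool_rot: [-0.288, 0.645, 0.293, 0.644]
ft_force: [-0.8, 2.9, -2.0]
grip_width: 0.0283
```

```bash
python3 look.py .473 .177 w2 1.15
```

```text
t 2.32 tcp [0.4699 0.1795 0.2857] jawyaw 0.8472723228192776 q6 1.0866811308895785 x [-0.0052  0.0053 -1.    ] w 0.028281559854443975 F [-0.808   2.8954 -2.019 ] T [0.7488 0.1399 0.4034]
shift [ 0.0026 -0.004   0.0001] rot [-0.3027  0.0017 -0.0073]
shift [ 0.0026 -0.004   0.0001] rot [ 2.8388 -0.0104 -0.0024]
pred px [253.6603 262.7332] in view x1.5625 [396.3441 410.5206]
```

View pics/w2.png

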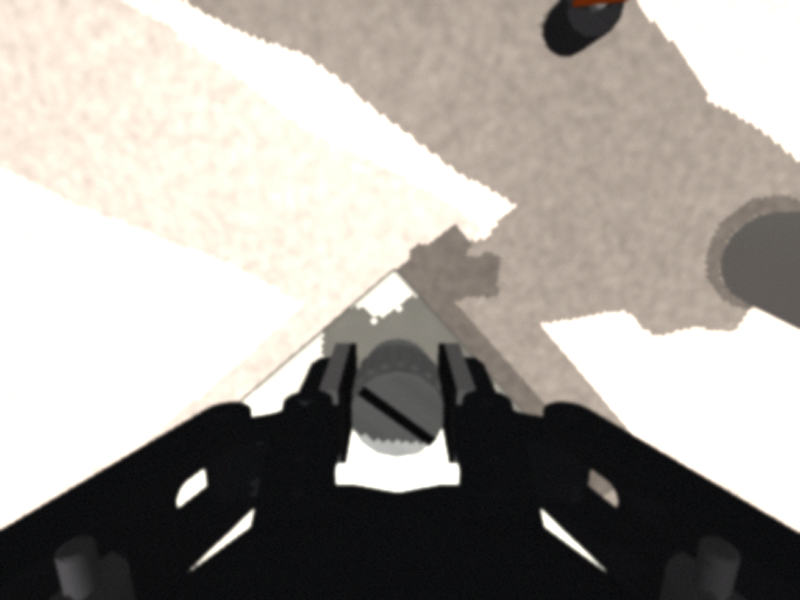

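```bash
cat >> h.py <<'E'
def slot(a,b):
    W=np.load("W.npy");c=bot.get_calibration("wrist")
    p=[ray(np.array(k)/1.5625,c,.134,W) for k in(a,b)];d=p[1]-p[0];print("slot mid",(p[0]+p[1])/2,"yaw deg",np.degrees(np.arctan2(d[1],d[0]))%180,"len",np.hypot(*d[:2]))
E
python3 -c "
from h import *
slot((362,391),(432,441))
import numpy as np
o=bot.get_obs()
# pre-turn frame w1 pose
T=np.eye(4);T[:3,:3]=R.from_quat([-0.385,0.596,0.385,0.591]).as_matrix();T[:3,3]=[.4877,.1669,.3565]
np.save('W.npy',T@bot.get_calibration('wrist')['mount']);slot((388,262),(425,314))
"
```

```text
slot mid [0.4747 0.176  0.134 ] yaw deg 9.980385317084288 len 0.02733549846206588
slot mid [0.4748 0.1764 0.134 ] yaw deg 10.759538105793725 len 0.029214100648535767
```

Back-projected, the slot stays at about 10° while the tool turned 17°, so this screw (near left) is tight. Next is the far-left one.

>>> arm_command --moves '[0, 0, 0, 0, 0, 0, -1, 0, 0, 0, 0, 0, 0, -1, 0, 0, 0, 0, 0, 0, -1, -0.025, 0, 0, 0, 0, 0, -1, -0.025, 0, 0, 0, 0, 0, -1]'

```text
clock: 2.78
eef_pos: [0.4693, 0.1783, 0.3329]
tool_rot: [-0.29, 0.648, 0.293, 0.64]
ft_force: [0.7, 0.8, 0.6]
grip_width: 0.0849
```

```bash
python3 -c "
from h import *
delta([.644,.176,.33],.85)"
```

```text
t 2.78 tcp [0.4693 0.1783 0.3329] jawyaw 0.8511351736739751 q6 1.0819057127593783 x [-0.0115 -0.0005 -0.9999] w 0.08493796097363061 F [0.6645 0.8292 0.5914] T [ 0.0033 -0.0251  0.0304]
shift [ 0.0008 -0.133   0.1134] rot [ 0.0011 -0.008  -0.0084]
shift [ 0.0008 -0.133   0.1134] rot [-3.1404  0.0131 -0.0125]
```

>>> arm_command --moves '[0, -0.026, 0.022, 0, -0.008, -0.008, -1, 0, -0.026, 0.022, 0, 0, 0, -1, 0, -0.026, 0.022, 0, 0, 0, -1, 0, -0.026, 0.022, 0, 0, 0, -1, 0, -0.024, 0.021, 0, 0, 0, -1, 0, 0, 0, 0, 0, 0, -1]'

```text
clock: 3.28
eef_pos: [0.6452, 0.1748, 0.3422]
tool_rot: [-0.296, 0.637, 0.292, 0.648]
ft_force: [-0.0, -1.1, -1.4]
grip_width: 0.0855
```

```bash
python3 look.py .6435 .176 w3 .85
```

```text
t 3.28 tcp [0.6452 0.1748 0.3422] jawyaw 0.8588478901263954 q6 0.9771625629733625 x [ 0.0167  0.0011 -0.9999] w 0.08548005105950948 F [-0.0383 -1.0985 -1.411 ] T [-0.0211  0.0158  0.0005]
shift [ 0.0592  0.0028 -0.0009] rot [0.0088 0.0118 0.0119]
shift [ 0.0592  0.0028 -0.0009] rot [-3.1327 -0.0186  0.0184]
pred px [249.7233 205.1249] in view x1.5625 [390.1927 320.5077]
```

View pics/w3.png

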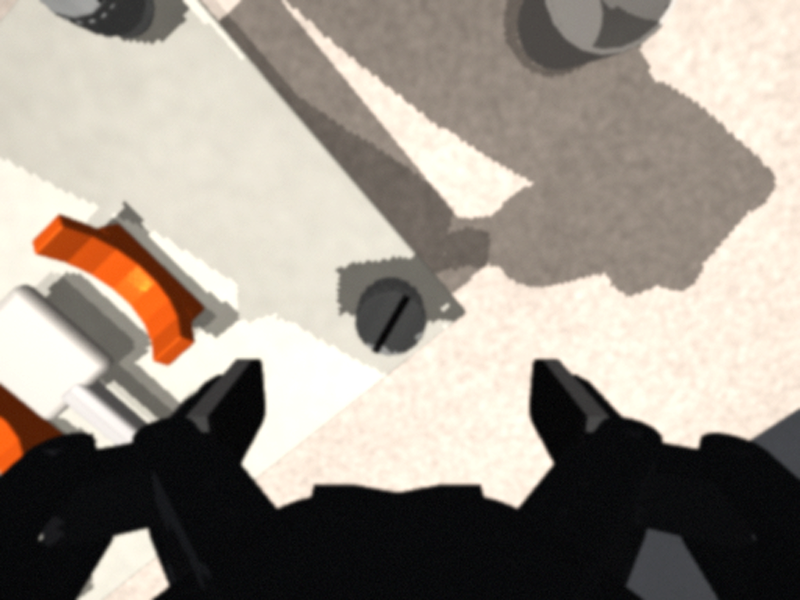

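```bash
python3 -c "
from h import *
slot((376,350),(406,298))"
```

```text
slot mid [0.645 0.175 0.134] yaw deg 110.44528314973567 len 0.02654821066435435
```

>>> arm_command --moves '[0.015, 0.002, -0.001, 0, 0.012, 0.012, -1, 0.015, 0, 0, 0, 0, 0, -1, 0.014, 0, 0, 0, 0, 0, -1, 0.012, 0, 0, 0, 0, 0, -1, 0, 0, 0, 0, 0, 0, -1]'

```text
clock: 3.75
eef_pos: [0.6364, 0.1744, 0.2824]
tool_rot: [-0.295, 0.646, 0.296, 0.639]
ft_force: [-1.1, -0.2, -0.3]
grip_width: 0.0858
```

```bash
python3 -c "
from h import *
delta([.6435,.1755,.283],.85)"
```

```text
t 3.75 tcp [0.6364 0.1744 0.2824] jawyaw 0.8618946835246495 q6 0.9763564528957479 x [-0.0087 -0.0022 -1.    ] w 0.08575511777448167 F [-1.1021 -0.2489 -0.3342] T [ 0.0054  0.0252 -0.0203]
shift [-0.0006 -0.0047  0.0054] rot [ 0.0119 -0.0073 -0.0052]
shift [-0.0006 -0.0047  0.0054] rot [-3.1297  0.0081 -0.0115]
```

>>> arm_command --moves '[0, -0.005, 0.006, 0, -0.007, -0.005, -1, 0, 0, 0, 0, 0, 0, -0.5, 0, 0, 0, 0, 0, 0, 1, 0, 0, 0, 0, 0, 0, 1, 0, 0, 0, 0, 0, 0, 1, 0, 0, 0, 0, 0, 0, 1, 0, 0, 0, 0, 0, 0, 1]'

```text
clock: 4.33
eef_pos: [0.6422, 0.1765, 0.2852]
tool_rot: [-0.296, 0.642, 0.296, 0.643]
ft_force: [1.5, -0.7, -4.9]
grip_width: 0.0278
```

>>> arm_command --moves '[0, 0, 0, 0.1, 0, 0, 1, 0, 0, 0, 0.1, 0, 0, 1, 0, 0, 0, 0.1, 0, 0, 1]'

```text
clock: 4.58
eef_pos: [0.6409, 0.1792, 0.2852]
tool_rot: [-0.192, 0.68, 0.198, 0.679]
ft_force: [2.1, 0.2, -1.9]
grip_width: 0.028
```

```bash
python3 look.py .6435 .176 w4 .85
```

```text
t 4.58 tcp [0.6409 0.1792 0.2852] jawyaw 0.5596293873100107 q6 1.282045370187976 x [-0.0029  0.0086 -1.    ] w 0.027983904204272374 F [ 2.0715  0.2299 -1.9192] T [ 0.0405 -0.5316  1.0069]
shift [ 0.0021 -0.0041  0.0005] rot [-0.2904  0.0034 -0.0084]
shift [ 0.0021 -0.0041  0.0005] rot [ 2.8512 -0.0121 -0.0049]
pred px [253.2446 264.0399] in view x1.5625 [395.6946 412.5624]
```

View pics/w4.png

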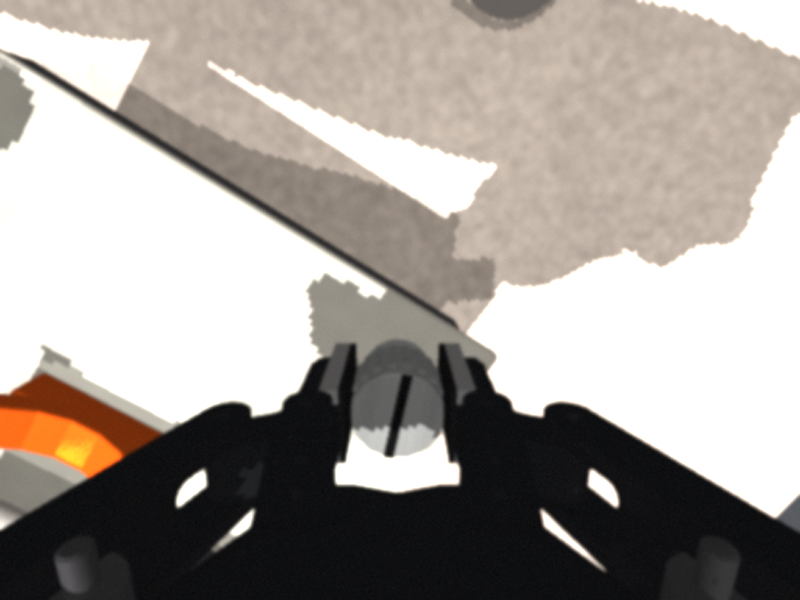

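```bash
python3 -c "
from h import *
slot((389,455),(407,377))"
```

```text
slot mid [0.6448 0.1751 0.134 ] yaw deg 110.39098124054439 len 0.02698820451975209
```

>>> arm_command --moves '[0, 0, 0, 0, 0, 0, -1, 0, 0, 0, 0, 0, 0, -1, 0, 0, 0, 0, 0, 0, -1, -0.025, 0, 0, 0, 0, 0, -1, -0.025, 0, 0, 0, 0, 0, -1]'

```text
clock: 5.05
eef_pos: [0.6396, 0.1778, 0.3301]
tool_rot: [-0.194, 0.684, 0.198, 0.675]
ft_force: [0.7, 0.4, 1.0]
grip_width: 0.0849
```

```bash
python3 -c "
from h import *
delta([.643,-.094,.33],.55)"
```

```text
t 5.05 tcp [0.6396 0.1778 0.3301] jawyaw 0.5616837427246867 q6 1.2790433745156256 x [-0.0139  0.0028 -0.9999] w 0.08488666952585758 F [0.7228 0.4465 0.9781] T [ 0.0275 -0.0511  0.0449]
shift [-0.0007 -0.2319 -0.1419] rot [ 0.0116 -0.0103 -0.0097]
shift [-0.0007 -0.2319 -0.1419] rot [-3.1299  0.0151 -0.0162]
```

Slot unchanged at 110.4°, so the far-left screw is tight. On to the far-right one.

>>> arm_command --moves '[0, -0.033, -0.02, 0, -0.01, -0.01, -1, 0, -0.033, -0.02, 0, 0, 0, -1, 0, -0.033, -0.02, 0, 0, 0, -1, 0, -0.033, -0.02, 0, 0, 0, -1, 0, -0.033, -0.02, 0, 0, 0, -1, 0, -0.033, -0.02, 0, 0, 0, -1, 0, -0.03, -0.02, 0, 0, 0, -1, 0, 0, 0, 0, 0, 0, -1]'

```text
clock: 5.72
eef_pos: [0.6468, -0.099, 0.34]
tool_rot: [-0.205, 0.671, 0.199, 0.684]
ft_force: [-0.9, 0.3, -0.9]
grip_width: 0.0853
```

```bash
python3 look.py .643 -.094 w5 .55
```

```text
t 5.72 tcp [ 0.6468 -0.099   0.34  ] jawyaw 0.5786483500525917 q6 0.8403789915789751 x [ 0.0198 -0.0028 -0.9998] w 0.08532198319153278 F [-0.8738  0.3419 -0.943 ] T [ 0.0342 -0.0336 -0.0347]
shift [ 0.0569  0.007  -0.0013] rot [0.0285 0.0152 0.013 ]
shift [ 0.0569  0.007  -0.0013] rot [-3.1129 -0.0202  0.0237]
pred px [247.7129 199.9607] in view x1.5625 [387.0514 312.4386]
```

View pics/w5.png

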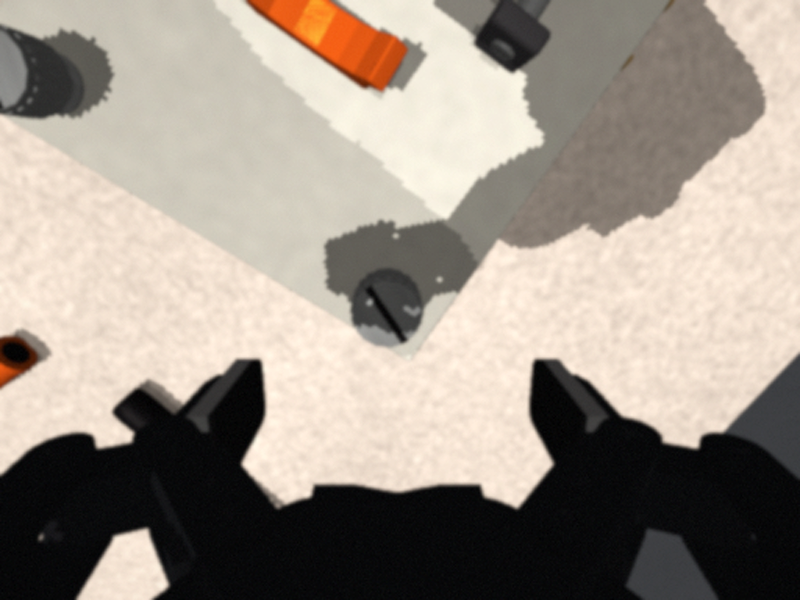

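```bash
python3 -c "
from h import *
slot((368,287),(405,341))"
```

```text
slot mid [ 0.6434 -0.0948  0.134 ] yaw deg 155.81581487482333 len 0.028153086574423378
```

>>> arm_command --moves '[0.015, 0.003, -0.001, 0, 0.013, 0.012, -1, 0.015, 0, 0, 0, 0, 0, -1, 0.014, 0, 0, 0, 0, 0, -1, 0.01, 0, 0, 0, 0, 0, -1, 0, 0, 0, 0, 0, 0, -1]'

```text
clock: 6.18
eef_pos: [0.6441, -0.0921, 0.2821]
tool_rot: [-0.203, 0.677, 0.205, 0.677]
ft_force: [0.1, 0.1, -0.5]
grip_width: 0.0853
```

```bash
python3 -c "
from h import *
delta([.6435,-.0945,.283],.56)"
```

```text
t 6.18 tcp [ 0.6441 -0.0921  0.2821] jawyaw 0.5841764581856939 q6 0.843964355440496 x [-0.0002  0.0032 -1.    ] w 0.0853035568809534 F [ 0.0829  0.0759 -0.5122] T [-0.0098  0.0256 -0.0049]
shift [-0.0009 -0.0017 -0.0018] rot [ 0.0242  0.0015 -0.0028]
shift [-0.0009 -0.0017 -0.0018] rot [-3.1174  0.0044  0.0024]
```

>>> arm_command --moves '[0, -0.002, -0.002, 0, 0.001, -0.003, -0.5, 0, 0, 0, 0, 0, 0, 1, 0, 0, 0, 0, 0, 0, 1, 0, 0, 0, 0, 0, 0, 1, 0, 0, 0, 0, 0, 0, 1, 0, 0, 0, 0, 0, 0, 1]'

```text
clock: 6.68
eef_pos: [0.6421, -0.0924, 0.2822]
tool_rot: [-0.206, 0.679, 0.205, 0.674]
ft_force: [4.3, 1.1, -9.8]
grip_width: 0.0279
```

>>> arm_command --moves '[0, 0, 0, 0.1, 0, 0, 1, 0, 0, 0, 0.1, 0, 0, 1, 0, 0, 0, 0.1, 0, 0, 1]'

```text
clock: 6.93
eef_pos: [0.6425, -0.0923, 0.2821]
tool_rot: [-0.098, 0.702, 0.097, 0.699]
ft_force: [-0.1, 0.6, -1.9]
grip_width: 0.0281
```

```bash
python3 look.py .6435 -.0945 w6 .55
```

```text
t 6.93 tcp [ 0.6425 -0.0923  0.2821] jawyaw 0.2779061567351534 q6 1.1506836099223525 x [-0.0043 -0.0019 -1.    ] w 0.028137476992242283 F [-0.0946  0.5909 -1.9121] T [-0.0306  0.0067  0.0651]
shift [-0.0009 -0.0024  0.0003] rot [-0.2721 -0.0047  0.    ]
shift [-0.0009 -0.0024  0.0003] rot [2.8695 0.0001 0.0068]
pred px [254.6723 261.6652] in view x1.5625 [397.9255 408.8518]
```

View pics/w6.png

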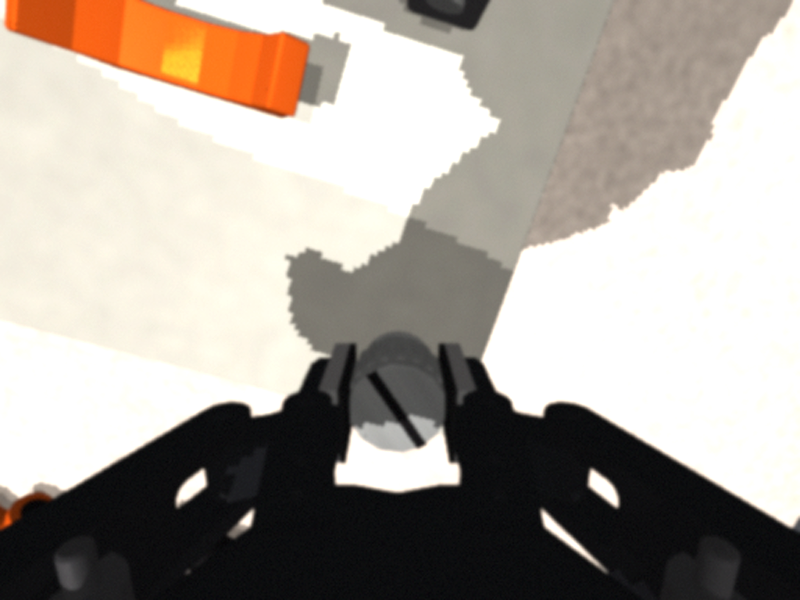

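The slot turned with the tool and the torque is only 0.07 N m, so the far-right screw is the loose one. I'll keep tightening it.

```bash
python3 -c "
from h import *
slot((370,374),(421,444))"
```

```text
slot mid [ 0.6431 -0.0949  0.134 ] yaw deg 139.07485138661386 len 0.02748697659657717
```

>>> arm_command --moves '[0, 0, 0, 0.1, 0, 0, 1, 0, 0, 0, 0.1, 0, 0, 1, 0, 0, 0, 0.1, 0, 0, 1, 0, 0, 0, 0.1, 0, 0, 1, 0, 0, 0, 0.1, 0, 0, 1]'

```text
clock: 7.4
eef_pos: [0.6432, -0.0923, 0.2821]
tool_rot: [0.083, 0.703, -0.084, 0.701]
ft_force: [-0.0, -0.4, -1.9]
grip_width: 0.0283
```

```bash
python3 -c "
from h import *
delta([.6435,-.0945,.283],-.4)"
```

```text
t 7.4 tcp [ 0.6432 -0.0923  0.2821] jawyaw -0.2360366358921593 q6 1.6646717397807316 x [-0.0024 -0.0016 -1.    ] w 0.028299393680186778 F [-0.0263 -0.3507 -1.8891] T [ 0.0011 -0.0031  0.0664]
shift [-0.0009 -0.0021  0.0008] rot [ 0.164  -0.0018  0.0022]
shift [-0.0009 -0.0021  0.0008] rot [-2.9776 -0.0033 -0.0027]
```

>>> arm_command --moves '[0, 0, 0, 0.08, 0, 0, 1, 0, 0, 0, 0.08, 0, 0, 1, 0, 0, 0, 0.08, 0, 0, 1, 0, 0, 0, 0.08, 0, 0, 1]'

```text
clock: 7.73
eef_pos: [0.6447, -0.0909, 0.2821]
tool_rot: [0.196, 0.679, -0.194, 0.68]
ft_force: [3.1, 2.7, -5.5]
grip_width: 0.028
```

```bash
python3 look.py .6435 -.0945 w7 -.4
```

```text
t 7.73 tcp [ 0.6447 -0.0909  0.2821] jawyaw -0.5587976746263265 q6 1.988732436920368 x [ 0.0019  0.0034 -1.    ] w 0.028021189976318327 F [ 3.0743  2.7006 -5.4532] T [ 0.4516 -0.5808  0.1567]
shift [-0.0009 -0.0037  0.0009] rot [-0.1588  0.0002 -0.0039]
shift [-0.0009 -0.0037  0.0009] rot [ 2.9828 -0.0058 -0.0002]
pred px [253.6283 267.0099] in view x1.5625 [396.2942 417.2029]
```

View pics/w7.png

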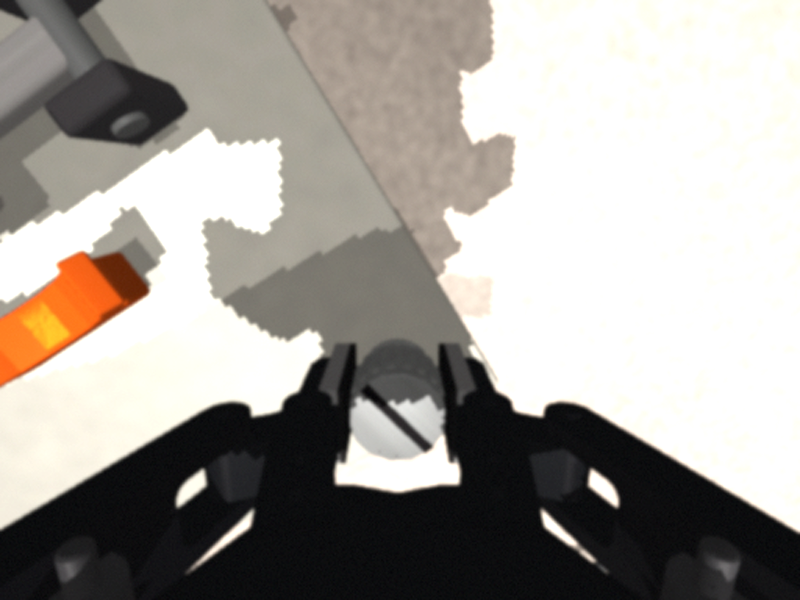

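```bash
python3 -c "
from h import *
slot((364,387),(431,449))"
```

```text
slot mid [ 0.6437 -0.0952  0.134 ] yaw deg 101.98242370901811 len 0.028624177457832595
```

>>> arm_command --moves '[0, 0, 0, 0.1, 0, 0, 1, 0, 0, 0, 0.1, 0, 0, 1, 0, 0, 0, 0.1, 0, 0, 1]'

```text
clock: 8.03
eef_pos: [0.6476, -0.0895, 0.2821]
tool_rot: [0.297, 0.641, -0.29, 0.646]
ft_force: [2.6, -1.3, -5.0]
grip_width: 0.0284
```

```bash
python3 look.py .6435 -.0945 w8 -.4
```

```text
t 8.03 tcp [ 0.6476 -0.0895  0.2821] jawyaw -0.857342756407754 q6 2.2893640631668255 x [ 0.0104  0.006  -0.9999] w 0.028423712140222202 F [ 2.6419 -1.2546 -5.0343] T [ 0.3661 -1.4177  0.7449]
shift [-0.001  -0.0064  0.0011] rot [-0.4573  0.005  -0.011 ]
shift [-0.001  -0.0064  0.0011] rot [ 2.6842 -0.0151 -0.0068]
pred px [253.4599 275.093 ] in view x1.5625 [396.031  429.8328]
```

View pics/w8.png

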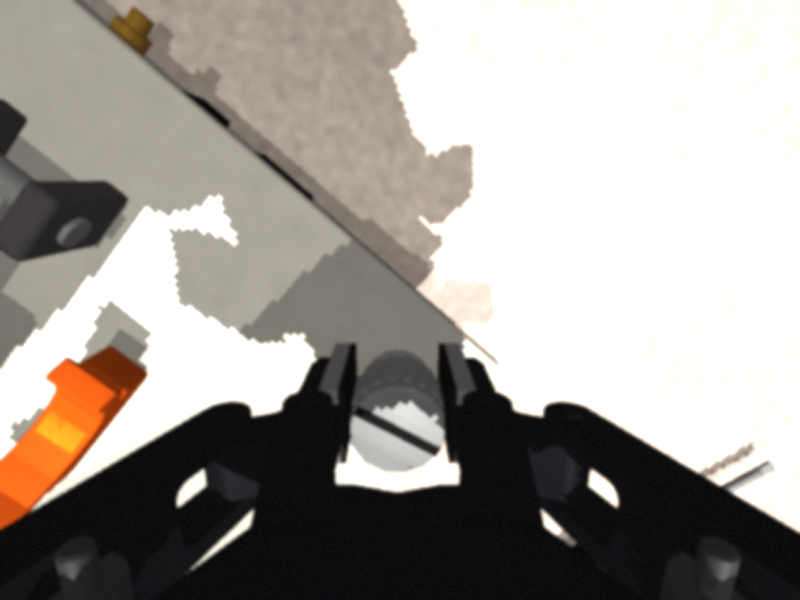

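```bash
python3 -c "
from h import *
slot((357,410),(438,452))"
```

```text
slot mid [ 0.6435 -0.0953  0.134 ] yaw deg 100.59062867805137 len 0.028047643063632513
```

Slot went from 155.8° to 102°, then 100.6° with the fingers slipping. That's about 55°, or 0.95 rad, so it has reached the hard stop. I'll release, rise, and turn the wrist back with empty fingers.

>>> arm_command --moves '[0, 0, 0, 0, 0, 0, -1, 0, 0, 0, 0, 0, 0, -1, 0, 0, 0, 0, 0, 0, -1, -0.02, 0, 0, 0, 0, 0, -1, -0.03, 0, 0, 0, 0, 0, -1, -0.025, 0, 0, 0, 0, 0, -1, 0, 0, 0, -0.12, 0, 0, -1, 0, 0, 0, -0.12, 0, 0, -1, 0, 0, 0, -0.12, 0, 0, -1, 0, 0, 0, -0.12, 0, 0, -1, 0, 0, 0, -0.12, 0, 0, -1, 0, 0, 0, -0.12, 0, 0, -1, 0, 0, 0, -0.12, 0, 0, -1]'

```text
clock: 9.17
eef_pos: [0.6452, -0.0917, 0.3685]
tool_rot: [-0.008, 0.701, 0.01, 0.713]
ft_force: [-0.6, 0.0, 1.1]
grip_width: 0.0858
```

```bash
python3 -c "
from h import *
delta([.42,.315,.3],0)"
```

```text
t 9.17 tcp [ 0.6452 -0.0917  0.3685] jawyaw 0.025502596151823136 q6 1.4032040221282434 x [ 0.0172  0.0022 -0.9998] w 0.08576828459241596 F [-0.6376  0.0207  1.1051] T [-0.0175  0.0382 -0.0323]
shift [ 0.0656  0.4122 -0.2159] rot [ 0.0255  0.0172 -0.002 ]
shift [ 0.0656  0.4122 -0.2159] rot [-3.116   0.0031  0.0268]
```

>>> arm_command --moves '[0, 0.034, -0.018, 0.02, 0.017, 0, -1, 0, 0.034, -0.018, 0, 0, 0, -1, 0, 0.034, -0.018, 0, 0, 0, -1, 0, 0.034, -0.018, 0, 0, 0, -1, 0, 0.034, -0.018, 0, 0, 0, -1, 0, 0.034, -0.018, 0, 0, 0, -1, 0, 0.034, -0.018, 0, 0, 0, -1, 0, 0.034, -0.018, 0, 0, 0, -1, 0.012, 0.034, -0.018, 0, 0, 0, -1, 0.012, 0.034, -0.018, 0, 0, 0, -1, 0.012, 0.034, -0.018, 0, 0, 0, -1, 0.012, 0.03, -0.018, 0, 0, 0, -1, 0, 0, 0, 0, 0, 0, -1]'

```text
clock: 10.25
eef_pos: [0.4146, 0.3194, 0.3261]
tool_rot: [-0.005, 0.701, 0.008, 0.713]
ft_force: [-0.3, -0.1, -1.2]
grip_width: 0.0854
```

```bash
python3 look.py .423 .338 w9 0
```

```text
t 10.25 tcp [0.4146 0.3194 0.3261] jawyaw 0.017882585577192023 q6 2.2110382923677236 x [ 0.018   0.0046 -0.9998] w 0.08536629511586288 F [-0.3481 -0.0967 -1.1882] T [-0.0433 -0.0495  0.0159]
shift [0.0433 0.0183 0.0079] rot [ 0.0179  0.018  -0.0044]
shift [0.0433 0.0183 0.0079] rot [-3.1235  0.0069  0.0281]
pred px [261.2968 193.5926] in view x1.5625 [408.2763 302.4884]
```

View pics/w9.png

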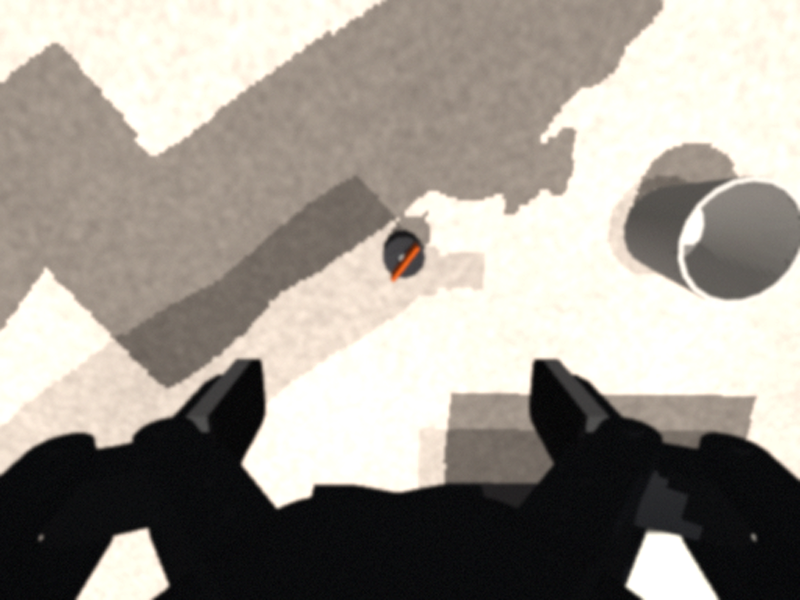

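```bash
python3 -c "
from h import *
W=np.load('W.npy');c=bot.get_calibration('wrist')
for p,z in (((404,258),.034),((406,263),.047),((404,253),.017)): print(ray(np.array(p)/1.5625,c,z,W))
delta([.422,.338,.18],0)"
```

```text
[0.4248 0.3368 0.034 ]
[0.4255 0.3363 0.047 ]
[0.4254 0.3369 0.017 ]
t 10.3 tcp [0.4159 0.318  0.3271] jawyaw 0.016511169435679946 q6 2.209248224625772 x [ 0.0201  0.0037 -0.9998] w 0.08544834819471037 F [0.843  0.3777 0.5644] T [-0.0368 -0.0052 -0.023 ]
shift [0.1473 0.0194 0.0035] rot [ 0.0165  0.0201 -0.0035]
shift [0.1473 0.0194 0.0035] rot [-3.1249  0.0055  0.0314]
```

>>> arm_command --moves '[0, 0.018, 0.009, 0.016, 0.02, -0.003, -1, 0.035, 0, 0, 0, 0, 0, -1, 0.035, 0, 0, 0, 0, 0, -1, 0.03, 0, 0, 0, 0, 0, -1, 0, 0, 0, 0, 0, 0, -1]'

```text
clock: 10.72
eef_pos: [0.429, 0.3363, 0.2322]
tool_rot: [0.001, 0.702, 0.004, 0.712]
ft_force: [-1.3, -0.6, -0.5]
grip_width: 0.085
```

```bash
python3 -c "
from h import *
delta([.4248,.337,.18],0)"
```

```text
t 10.72 tcp [0.429  0.3363 0.2322] jawyaw 0.0042578214666645405 q6 2.232082647990212 x [ 0.0131  0.0067 -0.9999] w 0.0850491930465676 F [-1.2845 -0.5658 -0.4502] T [-0.0792  0.1197 -0.0537]
shift [ 0.0522  0.0003 -0.0048] rot [ 0.0043  0.0131 -0.0067]
shift [ 0.0522  0.0003 -0.0048] rot [-3.1372  0.0105  0.0206]
```

>>> arm_command --moves '[0.018, 0, -0.005, 0.004, 0.013, -0.007, -1, 0.018, 0, 0, 0, 0, 0, -1, 0.012, 0, 0, 0, 0, 0, -1, 0, 0, 0, 0, 0, 0, -1, 0, 0, 0, 0, 0, 0, -1]'

```text
clock: 11.13
eef_pos: [0.4294, 0.3338, 0.1894]
tool_rot: [0.002, 0.705, -0.001, 0.709]
ft_force: [0.5, -0.1, -0.9]
grip_width: 0.0851
```

```bash
python3 look.py .4248 .337 w10 0; python3 -c "
from h import *
delta([.4248,.337,.18],0)"
```

```text
t 11.13 tcp [0.4294 0.3338 0.1894] jawyaw -0.0041086507812505375 q6 2.236188885592324 x [ 0.0061  0.0019 -1.    ] w 0.08506930674077368 F [ 0.481  -0.115  -0.8782] T [ 0.0066 -0.0145  0.0012]
shift [-0.0936  0.0034 -0.004 ] rot [-0.0041  0.0061 -0.0019]
shift [-0.0936  0.0034 -0.004 ] rot [ 3.1375 -0.003  -0.0096]
pred px [212.6184 570.5864] in view x1.5625 [332.2163 891.5413]
t 11.18 tcp [0.4294 0.3338 0.1896] jawyaw -0.0041578510419060365 q6 2.2362811754622207 x [ 0.0064  0.0021 -1.    ] w 0.08553911901868665 F [-0.3025  0.028  -0.0369] T [-0.0329  0.0627  0.0287]
shift [ 0.0096  0.0031 -0.0047] rot [-0.0042  0.0064 -0.0021]
shift [ 0.0096  0.0031 -0.0047] rot [ 3.1374 -0.0033 -0.01  ]
```

View pics/w10.png

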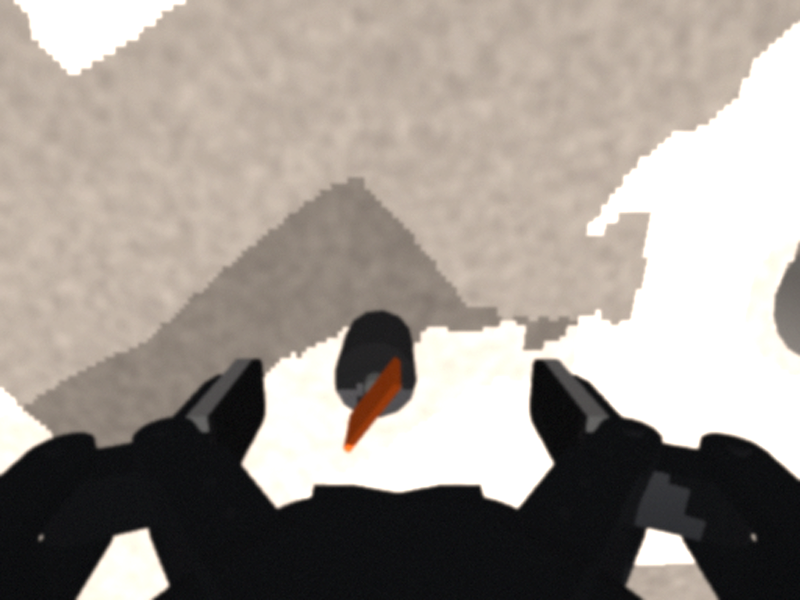

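```bash
python3 -c "
from h import *
W=np.load('W.npy');c=bot.get_calibration('wrist')
print(ray(np.array((375,378))/1.5625,c,.034,W))"
```

```text
[0.4246 0.3384 0.034 ]
```

>>> arm_command --moves '[0.008, 0.003, -0.005, -0.004, 0.006, -0.002, -1, 0, 0, 0, 0, 0, 0, -0.5, 0, 0, 0, 0, 0, 0, 0.3, 0, 0, 0, 0, 0, 0, 1, 0, 0, 0, 0, 0, 0, 1, 0, 0, 0, 0, 0, 0, 1, 0, 0, 0, 0, 0, 0, 1]'

```text
clock: 11.77
eef_pos: [0.4258, 0.3386, 0.1865]
tool_rot: [0.002, 0.705, 0.002, 0.709]
ft_force: [0.1, -0.5, -1.5]
grip_width: 0.0238
```

```bash
python3 look.py .4248 .337 w11 0
```

```text
t 11.77 tcp [0.4258 0.3386 0.1865] jawyaw 0.0008192325836416226 q6 2.241633101257551 x [ 0.0067  0.0058 -1.    ] w 0.02383002483400288 F [ 0.0665 -0.516  -1.533 ] T [ 0.0002 -0.0486 -0.0746]
shift [-0.0965 -0.001  -0.0004] rot [ 0.0008  0.0067 -0.0057]
shift [-0.0965 -0.001  -0.0004] rot [-3.1407  0.009   0.0106]
pred px [237.6431 627.6284] in view x1.5625 [371.3174 980.6694]
```

View pics/w11.png

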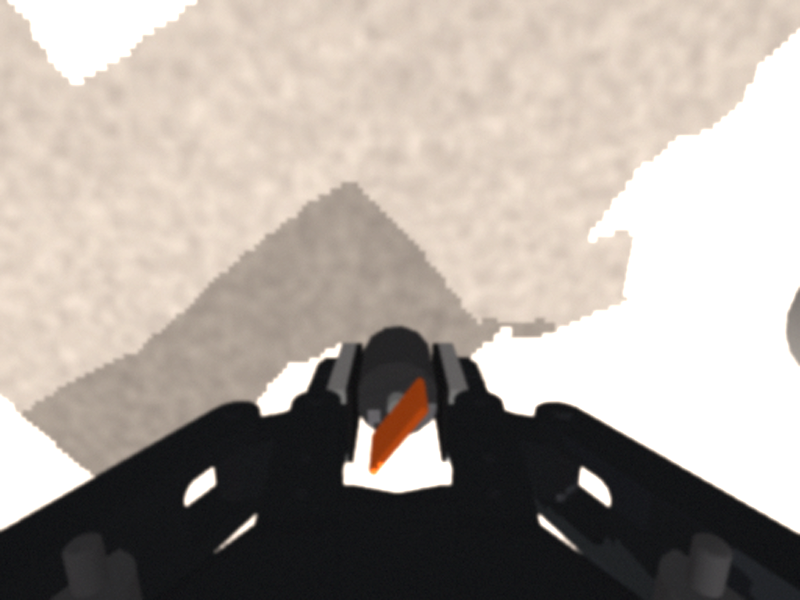

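Cylinder gripped (opening 23.8 mm, with the plate between the jaws). Now I'll lift and carry it.

>>> arm_command --moves '[-0.015, 0, 0, 0, 0, 0, 1, -0.03, 0, 0, 0, 0, 0, 1, -0.03, 0, 0, 0, 0, 0, 1, -0.03, 0, 0, 0, 0, 0, 1, -0.03, 0, 0, 0, 0, 0, 1, -0.03, 0, 0, 0, 0, 0, 1, -0.01, 0, 0, 0, 0, 0, 1]'

```text
clock: 12.4
eef_pos: [0.4227, 0.336, 0.3613]
tool_rot: [-0.002, 0.71, -0.002, 0.705]
ft_force: [1.4, 0.6, -0.5]
grip_width: 0.024
```

```bash
python3 -c "
from h import *
delta([.638,-.047,.365],0)"
```

```text
t 12.4 tcp [0.4227 0.336  0.3613] jawyaw 0.0009068260293804997 q6 2.241493132919514 x [-0.0071 -0.006  -1.    ] w 0.024022183396767677 F [ 1.3613  0.5909 -0.5351] T [ 0.0477 -0.1046 -0.0536]
shift [-0.0029 -0.3832  0.2149] rot [ 0.0009 -0.0071  0.006 ]
shift [-0.0029 -0.3832  0.2149] rot [-3.1406 -0.0094 -0.0111]
```

>>> arm_command --moves '[0, -0.027, 0.015, 0, 0, 0, 1, 0, -0.027, 0.015, 0, 0, 0, 1, 0, -0.027, 0.015, 0, 0, 0, 1, 0, -0.027, 0.015, 0, 0, 0, 1, 0, -0.027, 0.015, 0, 0, 0, 1, 0, -0.027, 0.015, 0, 0, 0, 1, 0, -0.027, 0.015, 0, 0, 0, 1, 0, -0.027, 0.015, 0, 0, 0, 1, 0, -0.027, 0.015, 0, 0, 0, 1, 0, -0.027, 0.015, 0, 0, 0, 1, 0, -0.027, 0.015, 0, 0, 0, 1, 0, -0.027, 0.015, 0, 0, 0, 1, 0, -0.027, 0.015, 0, 0, 0, 1, 0, -0.02, 0.01, 0, 0, 0, 1, 0, 0, 0, 0, 0, 0, 1, 0, 0, 0, 0, 0, 0, 1]'

```text
clock: 13.73
eef_pos: [0.6381, -0.0509, 0.3598]
tool_rot: [-0.003, 0.71, 0.002, 0.705]
ft_force: [-0.2, 0.5, -0.5]
grip_width: 0.024
```

```bash
python3 look.py .638 -.047 w12 0
```

```text
t 13.73 tcp [ 0.6381 -0.0509  0.3598] jawyaw 0.00647415237552797 q6 1.4850131636338109 x [-0.007  -0.0008 -1.    ] w 0.023959677096833405 F [-0.1708  0.5461 -0.5416] T [ 0.0314  0.0128 -0.0475]
shift [0.0768 0.004  0.0004] rot [ 0.0065 -0.007   0.0008]
shift [0.0768 0.004  0.0004] rot [-3.1351 -0.0013 -0.011 ]
pred px [254.7064 198.4848] in view x1.5625 [397.9788 310.1325]
```

View pics/w12.png

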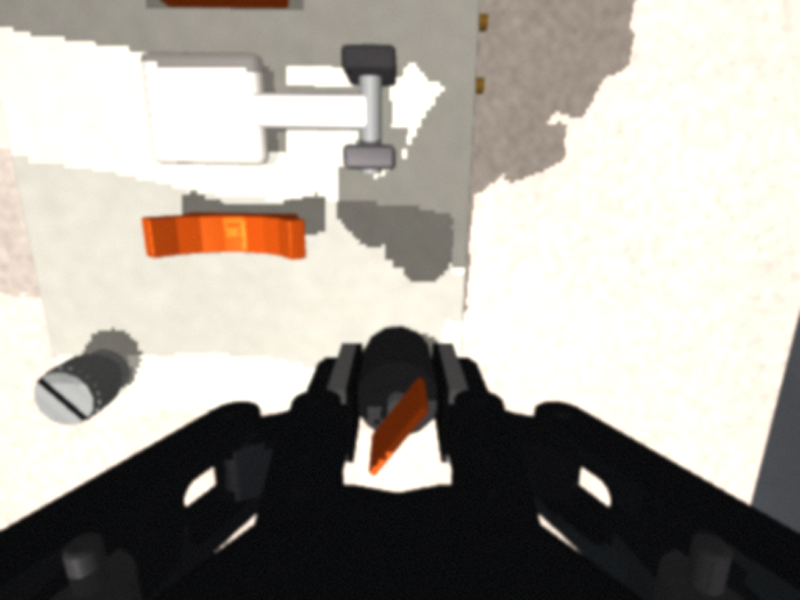

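>>> arm_command --moves '[0.018, 0.004, 0, 0.006, -0.01, 0.005, 1, 0.02, 0, 0, 0, 0, 0, 1, 0.015, 0, 0, 0, 0, 0, 1, 0.005, 0, 0, 0, 0, 0, 1, 0, 0, 0, 0, 0, 0, 1, 0, 0, 0, 0, 0, 0, 1]'

```text
clock: 14.28
eef_pos: [0.6357, -0.0403, 0.3007]
tool_rot: [-0.001, 0.706, 0.005, 0.708]
ft_force: [-0.9, 0.1, -1.3]
grip_width: 0.0242
```

```bash
python3 -c "
from h import *
delta([.638,-.047,.2865],0)"
```

```text
t 14.28 tcp [ 0.6357 -0.0403  0.3007] jawyaw 0.007765171132225534 q6 1.4985350916402034 x [ 0.0021  0.0053 -1.    ] w 0.02418933172985425 F [-0.9488  0.1423 -1.2972] T [-0.0799  0.0222 -0.0336]
shift [ 0.0142 -0.0068  0.0023] rot [ 0.0078  0.0022 -0.0053]
shift [ 0.0142 -0.0068  0.0023] rot [-3.1338  0.0084  0.0034]
```

>>> arm_command --moves '[0.004, -0.006, 0.002, 0, -0.004, 0, 1, 0.004, 0, 0, 0, 0, 0, 1, 0.003, 0, 0, 0, 0, 0, 1, 0, 0, 0, 0, 0, 0, 1]'

```text
clock: 14.62
eef_pos: [0.6388, -0.0455, 0.2924]
tool_rot: [-0.002, 0.703, 0.005, 0.711]
ft_force: [-0.7, -0.2, -0.9]
grip_width: 0.024
```

```bash
python3 -c "
from h import *
delta([.638,-.047,.2865],0)"
```

```text
t 14.62 tcp [ 0.6388 -0.0455  0.2924] jawyaw 0.009863150571715884 q6 1.4886379656805688 x [ 0.012   0.005  -0.9999] w 0.023979360447337953 F [-0.7377 -0.2279 -0.9117] T [0.005  0.0125 0.0183]
shift [ 0.0059 -0.0015 -0.0008] rot [ 0.0099  0.0121 -0.005 ]
shift [ 0.0059 -0.0015 -0.0008] rot [-3.1316  0.0078  0.0189]
```

>>> arm_command --moves '[0.003, 0, 0, 0, 0.006, 0, 1, 0.002, 0, 0, 0, 0, 0, 1, 0.001, 0, 0, 0, 0, 0, 1, 0, 0, 0, 0, 0, 0, 1]'

```text
clock: 14.95
eef_pos: [0.6392, -0.0459, 0.2868]
tool_rot: [-0.002, 0.704, 0.005, 0.71]
ft_force: [-0.1, -0.5, -1.5]
grip_width: 0.024
```

```bash
python3 -c "
from h import *
delta([.638,-.047,.2865],0)"
```

```text
t 14.95 tcp [ 0.6392 -0.0459  0.2868] jawyaw 0.009132202782321651 q6 1.4888238657893804 x [ 0.0073  0.0048 -1.    ] w 0.02400186159687406 F [-0.1338 -0.5476 -1.4736] T [0.0033 0.0129 0.0032]
shift [ 0.0002 -0.001  -0.0012] rot [ 0.0091  0.0074 -0.0048]
shift [ 0.0002 -0.001  -0.0012] rot [-3.1324  0.0075  0.0115]
```

>>> arm_command --moves '[0.0015, 0, 0, 0, 0, 0, 1, 0, 0, 0, 0, 0, 0, 1]'

```text
clock: 15.12
eef_pos: [0.6393, -0.046, 0.2868]
tool_rot: [-0.002, 0.704, 0.005, 0.71]
ft_force: [0.2, 0.8, -0.4]
grip_width: 0.0242
```

```bash
python3 look.py .638 -.047 w13 0
```

```text
t 15.12 tcp [ 0.6393 -0.046   0.2868] jawyaw 0.009008518750312458 q6 1.4888452435778137 x [ 0.0088  0.0048 -0.9999] w 0.02419046537886769 F [ 0.1818  0.7546 -0.4168] T [-0.0071  0.0019  0.0588]
shift [ 0.0038 -0.001  -0.0013] rot [ 0.009   0.0088 -0.0047]
shift [ 0.0038 -0.001  -0.0013] rot [-3.1325  0.0074  0.0138]
pred px [246.5462 255.9306] in view x1.5625 [385.2284 399.8916]
```

View pics/w13.png

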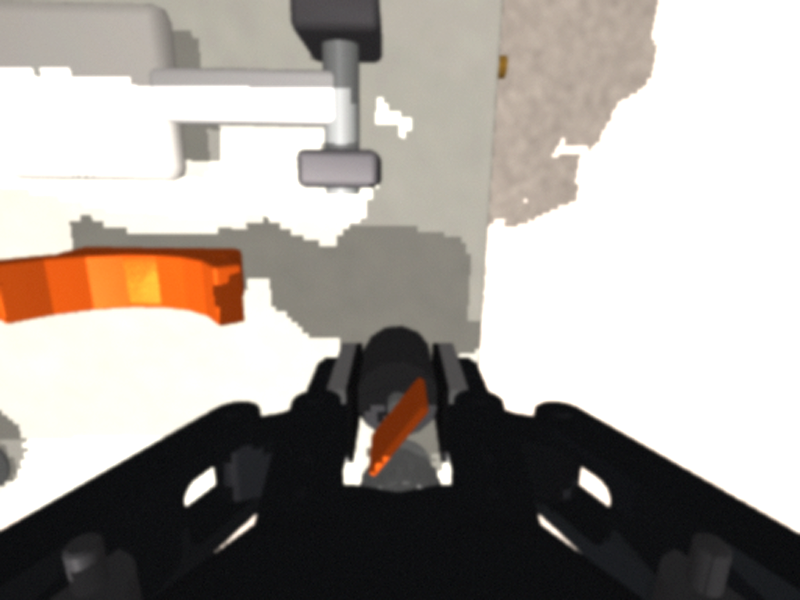

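>>> arm_command --moves '[0.002, 0, 0, 0, 0, 0, 1, 0.002, 0, 0, 0, 0, 0, 1]'

```text
clock: 15.33
eef_pos: [0.6393, -0.046, 0.2863]
tool_rot: [-0.002, 0.703, 0.005, 0.711]
ft_force: [-5.8, 0.7, 13.2]
grip_width: 0.0237
```

```bash
python3 -c "
from h import *
delta([.638,-.047,.2865],0)"
```

```text
t 15.33 tcp [ 0.6393 -0.046   0.2863] jawyaw 0.0088933394194661 q6 1.4889322641095122 x [ 0.0116  0.0045 -0.9999] w 0.023705929797802696 F [-5.8436  0.7313 13.2073] T [0.0971 1.3378 0.0077]
shift [-0.0002 -0.001  -0.0013] rot [ 0.0089  0.0116 -0.0045]
shift [-0.0002 -0.001  -0.0013] rot [-3.1326  0.007   0.0182]
```

>>> arm_command --moves '[0, 0, 0, 0, 0, 0, 1, 0, 0, 0, 0, 0, 0, 0.2, 0, 0, 0, 0, 0, 0, 0, 0, 0, 0, 0, 0, 0, 0, 0, 0, 0, 0, 0, 0, 0]'

```text
clock: 15.75
eef_pos: [0.6396, -0.046, 0.2872]
tool_rot: [-0.002, 0.702, 0.005, 0.712]
ft_force: [0.3, -0.6, 0.2]
grip_width: 0.043
```

```bash
python3 look.py .638 -.047 w14 0
```

```text
t 15.75 tcp [ 0.6396 -0.046   0.2872] jawyaw 0.008966232057857388 q6 1.4889358720463097 x [ 0.014   0.0044 -0.9999] w 0.042975661104462416 F [ 0.2606 -0.6103  0.2452] T [-0.027   0.0006 -0.0313]
shift [ 0.0042 -0.001  -0.0016] rot [ 0.009   0.0141 -0.0043]
shift [ 0.0042 -0.001  -0.0016] rot [-3.1325  0.0067  0.022 ]
pred px [244.3285 255.4625] in view x1.5625 [381.7633 399.1601]
```

View pics/w14.png

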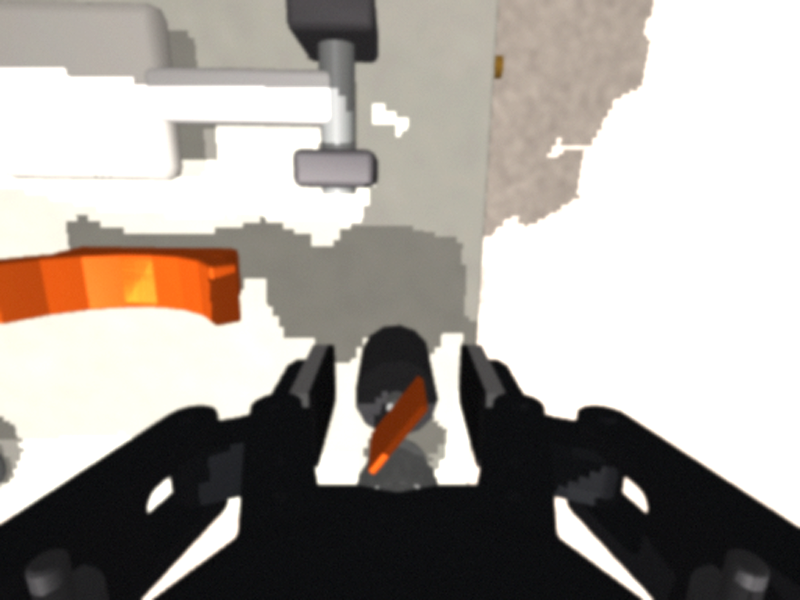

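>>> arm_command --moves '[-0.01, 0, 0, 0, 0, 0, 0, -0.02, 0, 0, 0, 0, 0, 0, -0.03, 0, 0, 0, 0, 0, 0, -0.03, 0, 0, 0, 0, 0, 0, -0.03, 0, 0, 0, 0, 0, -0.3, -0.02, -0.03, 0, 0, 0, 0, -0.5, 0, -0.03, -0.02, 0, 0, 0, -0.5, 0, -0.03, -0.03, 0, 0, 0, -0.5, 0, -0.03, -0.03, 0, 0, 0, -0.5, 0, -0.03, -0.03, 0, 0, 0, -0.5, 0, 0, 0, 0, 0, 0, -0.5, 0, 0, 0, 0, 0, 0, -0.5]'

```text
clock: 16.8
eef_pos: [0.5271, -0.2008, 0.437]
tool_rot: [-0.005, 0.701, 0.005, 0.713]
ft_force: [0.1, -0.6, -0.4]
grip_width: 0.0643
```

Run:
```python
from h import *
o=bot.get_obs();c=bot.get_calibration("wrist");np.save("W.npy",wristW(o,c));print(o["eef_pos"],o["clock"])
cv2.imwrite("pics/w15.png",cv2.convertScaleAbs(cv2.resize(bot.camera("wrist")[:,:,::-1],(800,600),interpolation=cv2.INTER_CUBIC),alpha=1.3))
cv2.imwrite("pics/s15.png",cv2.convertScaleAbs(cv2.resize(bot.camera("scene")[:,:,::-1],(800,600),interpolation=cv2.INTER_CUBIC),alpha=1.3))
```

```text
[ 0.5271 -0.2008  0.437 ] 16.8
```

View pics/w15.png

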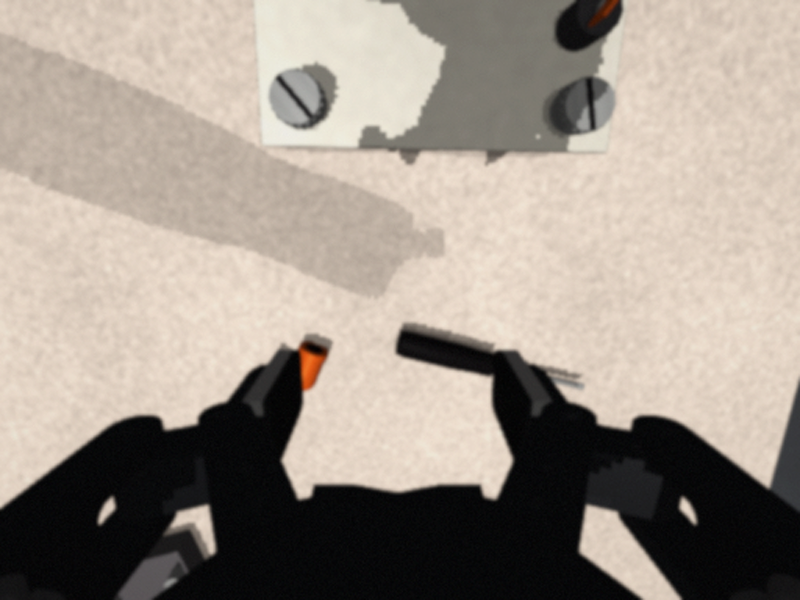

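View pics/s15.png

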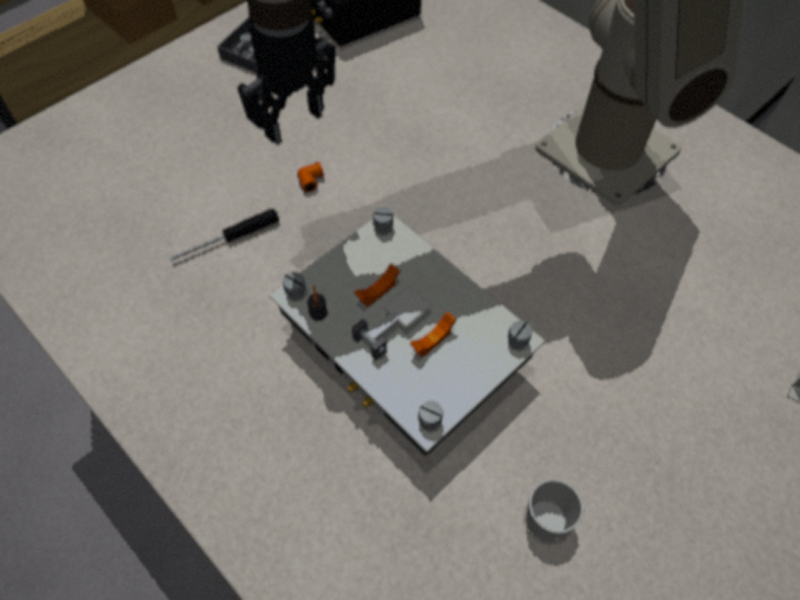

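```bash
python3 -c "
from h import *
slot((588,80),(592,129))
bot.job_done();print(bot.get_obs()['clock'])"
```

```text
slot mid [ 0.6431 -0.0961  0.134 ] yaw deg 102.29624086919274 len 0.026747030269803698
the job is handed in; nothing more can be done
the job is handed in; nothing more can be done
```

The loose screw was the far-right one. I tightened it to its stop and stood the flag marker beside it, then handed the job in at about 17 s.

- **Finding the loose screw:** I turned the near-left and far-left screws clockwise, and their slots did not move while the fingers slipped, so both are tight. The far-right one turned with the fingers at about 0.07 N m. I did not feel the near-right screw, since the loose one had already turned up.
- **Tightening:** its slot went from 155.8° to about 101°, roughly 0.95 rad. It then stayed put while the fingers slipped on the head. After release it read 102.3°, which is within reading error. No screw was turned anticlockwise.
- **Flag marker:** the last wrist and scene pictures show it standing upright on the deck. By the arm's position when it let go, it is about 49 mm from that screw's axis, against the 70 mm limit.
- **Other things on the bench:** the elbow, screwdriver and beaker look unmoved in the scene picture, and the gripper is clear of everything.

None of the final checks failed or disagreed.

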